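# Set a drilling fixture's spring stop with its setting block

### The arm

A 6-joint arm with a two-finger parallel gripper is mounted at the origin on the work surface; the furniture and walls round the work are solid. World frame = base frame: x ahead of the robot, y to its left, z up, the work surface at z = 0. Lengths are in m, angles in rad, forces in N, time in s.
With the tool pointing down it reaches from about 0.35 to 0.975 m from the base axis. Payload 4.9 kg.
Tool frame: the origin (TCP) lies midway between the tips of the shut fingers; the grasp point (between the pads) lies ctrl.grip_depth behind it (ctrl.grip_depth is the distance from the TCP to the grasp point, in m); z points along the fingers, y is the line along which they close (so a half turn about z gives the same grasp; the last joint's range is limited). The gripper opens to 85 mm and grips with 20 to 120 N. Pads are 22 mm wide; open, the fingers measure 114 mm over their backs; the gripper's body (76 mm by 85 mm) begins 54 mm behind the grasp point. The pads swing forward as they close: fully open they stand 13 mm farther back than shut.
Start: joints at [1.2, 0.053, 1.613, -0, 1.476, -0.119], TCP at [0.156, 0.605, 0.231] pointing down, gripper open.
Joint ranges: [-3.01, 3.01], [-1.01, 2.22], [0.06, 2.58], [-1.02, 4.17], [0.09, 2.62], [-3.14, 3.14]. Speed limits (rad/s): [2.57, 2.57, 3.14, 3.14, 3.14, 3.14].

### API

Orientations are given as a rotation vector (axis times angle).
In Python, from station import ctrl, get_image, camera_model gives the robot as it stands. The module is installed in compiled form; this text tells all that it offers.
- The arm moves only by the shell command python3 -m crank 'ROWS' [FORCE]. ROWS is JSON, a list of rows, each a list of 7 numbers: the shift along the tool's x, y, z in mm, then the turn, a rotation vector about the tool's x, y, z in rad, then the opening, from -1 (shut) to 1 (fully open). A call has exactly 10 rows; each row shifts and turns the commanded pose from where the row before left it, along the tool's axes as they then stand; what a row does not reach is not made up. A row lasts 1/12 s, in which the tool goes at most 41.7 mm and 7.16 degrees, less where a joint would pass 70% of its speed; a pose out of reach is approached as far as the arm can. A call with a gripper value outside its range is refused whole. The fingers move at their own pace and stop on an object; FORCE is the grip in N (left out, the last holds). Time passes only in rows, so rows that do not move let the fingers close, or fill a call up. It gives the time, the measured TCP pose, the force, the opening and the grip force at its end, in the units of the state.
- ctrl.get_obs(): the state, without advancing time (a new reading comes with each control period).
- get_image(name): name is "scene" or "top" or "wrist"; returns the picture (384x512x3 uint8, red, green, blue); there is no depth.
- camera_model(name): a dict with "vertical_fov" (degrees; the focal length in pixels is half the picture's height over the tangent of half this angle, whatever the lens; pixels are square), "cx", "cy" (the principal point, pixels), "R" (3x3) and "t" (3): a world point X has camera coordinates R X + t; the wrist camera has in their place "hand_eye" (4x4, takes a point from camera to tool coordinates, whose origin is the TCP and whose axes are the flange's). Camera axes: x right, y down, z forward; pixel columns grow to the right and rows downward; lengths in m; the calibration is good to about 2 mm. The wrist camera is an equidistant fisheye: a pixel r from the principal point sees the ray r / f radians off the axis. A picture is of the moment at which its call begins: read the wrist's pose just before it. camera_model takes no time and is no camera call.
- ctrl.finish_job(): hands the job in; it is judged then, once.
The state is a dict: "t": time; "q": joint angles; "dq": joint speeds; "effort": joint torques, N m; "tool_pos": TCP position; "tool_rot": TCP orientation; "contact_force": force on the tool from outside, world axes, zero at the start; "wrist_torque": the same for the moment, N m; "opening": finger opening in m; "grip_force": force on a finger pad.
Only numpy, scipy, OpenCV 4.12 (cv2) and the standard library are available. Lean on these libraries where they do the work, as an engineer would, in place of code of your own. Each camera call takes 0.05 s, during which the arm holds its last target. There are 200 camera calls.

### The job

Set the spring-nosed stop of the green drilling fixture for the next batch of heat sinks. Push the steel setting block by its finger peg all the way home under the stop, stand the red T-handle driver from the wooden stand in the square socket of the stop screw, and turn the screw down (clockwise from above) until the block just drags beneath the nose: the nose pressed in about 1 mm, touching but never clamped hard. Then draw the block back out toward the robot under that drag until it is clear of the nose but still lying in its channel, and leave the screw as set with the driver standing in it; do not disturb the three heat sinks.

Things in the scene. Friction and masses are not known exactly. Their poses are not given: they have to be found in the camera images.
- fixture: Green cast C-frame on an aluminium base plate (234 x 110 x 12 mm), bolted down. Origin: on the bench under the stop screw's axis. x runs along the channel away from the robot; z up. Over-arm x -46 to +72, y +-22, z 53 to 77 mm. Rails 10 mm high leave a channel 43 mm wide, floor at z 12 mm, closed by a stop plate at x +28; the vertical stop screw is at x 0, y 0.
- setting_block: Steel setting block in the channel, 56 x 40 x 19 mm, loose, 0.4 kg, with a flat tongue toward the robot. Origin: underside, middle of the 56 mm; axes like the fixture's. Home (against the stop plate) is at fixture x 0; starts 42 to 58 mm short. Clear of the nose when 36 mm or more back from home; keep it within 90 mm.
- block_peg (a point): Centre of the setting block's upright finger peg (black, brass band, 14 mm diameter, 26 mm tall; this point is half way up, 33 mm above the bench). It stands on the end of the tongue, 130 mm from the block's origin along -x; tongue 20 mm wide, its top 20 mm above the bench.
- stop_screw (a joint): Turning angle of the black stop screw (rad), growing clockwise from above, which lowers screw and nose: 5 mm a turn (0.796 mm/rad), range 0 to 9. At 0 the nose is 3.4 mm above the block's top (touch at 4.27 rad). Starts at 0.2 to 2.6. Right setting about 4.5 to 6.5 rad, best 5.5. Stays where left; takes 0.05 N m.
- screw_socket (a point): Floor centre of the square socket (12 mm square, 16 mm deep) in the stop screw's head; turns and sinks with the screw. Its sides are parallel to this point's x and y axes; z up. Head 28 mm across, its top 16 mm above this point, 112 mm above the bench at screw angle 0. A white index mark on the rim lies toward +x.
- stop_nose: Brass domed spring nose below the stop screw, 13 mm diameter, sinks with the screw and springs upward, 4 N per mm, 6 mm stroke. Origin: its lowest point. Just dragging: pressed in 0.2 to 1.8 mm by the block (about 1 to 7 N); above 14 N it is clamped and the job is spoilt.
- driver: T-handle driver, loose, 0.12 kg, upright in the wooden stand. Origin: centre of the tip's end; z up the shank. Square tip 10 mm wide, 16 mm long, tapered over the last 5 mm, sides parallel to its x and y; fits the socket in any quarter turn. Above the tip a collar, 22 mm across, 4 mm thick, rests on the stand or, fully in, on the screw's head.
- driver_handle (a point): Centre of the driver's red and black cross handle, 66 mm above the tip's end: 70 mm long along the driver's x axis, 14 mm thick (y), 18 mm high. Shank below it 10 mm diameter.
- tool_stand: Wooden tool stand, fixed, 64 x 116 mm, 40 mm high, origin under its centre; the driver's tip stands in its middle hole (16 mm square). Two short bits stand 40 mm either side along the stand's y axis, up to 49 mm above the bench.
- heat_sink_1: Finned heat sink, 40 x 40 x 19 mm, loose on the bench beside the fixture, a bystander; origin under its centre.
- heat_sink_2: Finned heat sink, 40 x 40 x 19 mm, loose on the bench beside the fixture, a bystander; origin under its centre.
- heat_sink_3: Finned heat sink, 40 x 40 x 19 mm, loose on the bench beside the fixture, a bystander; origin under its centre.
Mind the look-alikes: they are no part of the job. What is meant by the driver is not orange, and is the smaller of those in its own colour.

How it is judged:
By the outcome, as a careful person would: the job done as asked, in the order asked, and still so for the second after the job is handed in, with the robot touching nothing.
It also fails if it takes over 72 s, if anything falls off the work surface, if the arm or the gripper's body presses on something with over 40 N, if the wrist force passes 120 N, or if a joint passes its speed limit or range.

## Working session

There is one attempt and no reset: what is moved stays moved. The work goes in short steps, Python scripts to look and compute and a shell command to move; the robot and the scene stay as the last step left them, time stands still between calls to the robot, and variables do not carry over. Pictures are saved under pics/ and viewed, at most 10 in all, crops included, and the job is handed in when it is done.

```bash
mkdir -p pics
python3 - <<'E'
from station import ctrl,get_image,camera_model
import cv2
o=ctrl.get_obs();print(o['t'],o['tool_pos'],o['tool_rot'],o['opening'],ctrl.grip_depth)
for n in("scene","top"):
    im=get_image(n);cv2.imwrite(f"pics/{n}0.png",cv2.resize(im[:,:,::-1],(800,600),interpolation=cv2.INTER_CUBIC))
for n in("scene","top","wrist"):
    print(n,camera_model(n))
E
```

```text
0.0 [0.155492   0.6047093  0.23006186] [-3.94430912e-01 -3.11621017e+00  3.11328942e-03] 0.08511258525839292 0.0187
scene {'vertical_fov': 52.06539679354309, 'cx': 254.07421693877305, 'cy': 192.2485793031287, 'R': array([[ 0.67640822, -0.73625795,  0.01990329],
       [-0.47506351, -0.45677785, -0.75210947],
       [ 0.56283796,  0.4992777 , -0.65873758]]), 't': array([-0.39386722,  0.28979096,  0.99284513])}
top {'vertical_fov': 42.201972628451564, 'cx': 259.99468236779455, 'cy': 186.54356246607844, 'R': array([[-0.01916793, -0.99961505,  0.02005823],
       [-0.99859101,  0.01814768, -0.04986633],
       [ 0.04948313, -0.0209858 , -0.99855446]]), 't': array([-0.08654721,  0.53575216,  1.23006131])}
wrist {'vertical_fov': 65.70646984690485, 'cx': 253.61654462047045, 'cy': 190.5931928905434, 'hand_eye': array([[ 6.07629484e-04, -9.54685726e-01, -2.97615179e-01,
         7.74072535e-02],
       [ 9.99999801e-01,  6.30281595e-04,  1.98528877e-05,
        -1.30805106e-03],
       [ 1.68628101e-04, -2.97615132e-01,  9.54685920e-01,
        -1.41771532e-01],
       [ 0.00000000e+00,  0.00000000e+00,  0.00000000e+00,
         1.00000000e+00]])}
```

View pics/scene0.png

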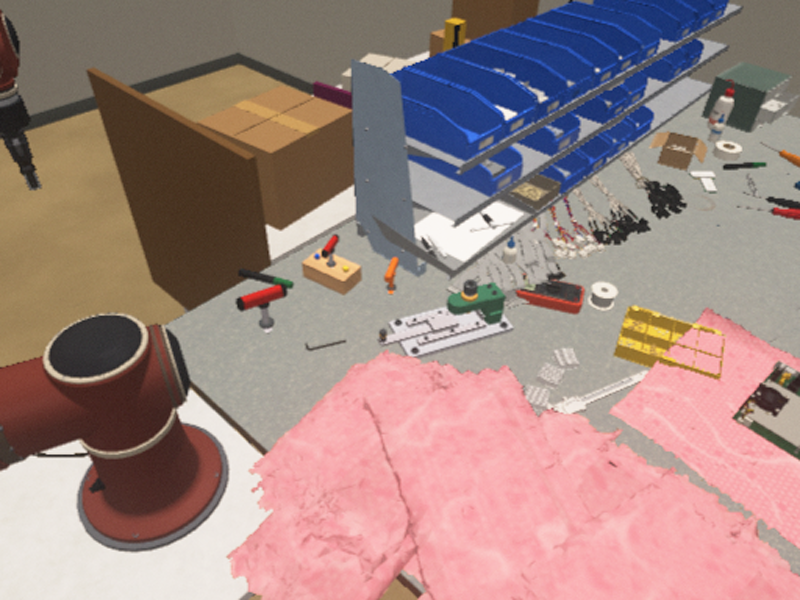

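View pics/top0.png

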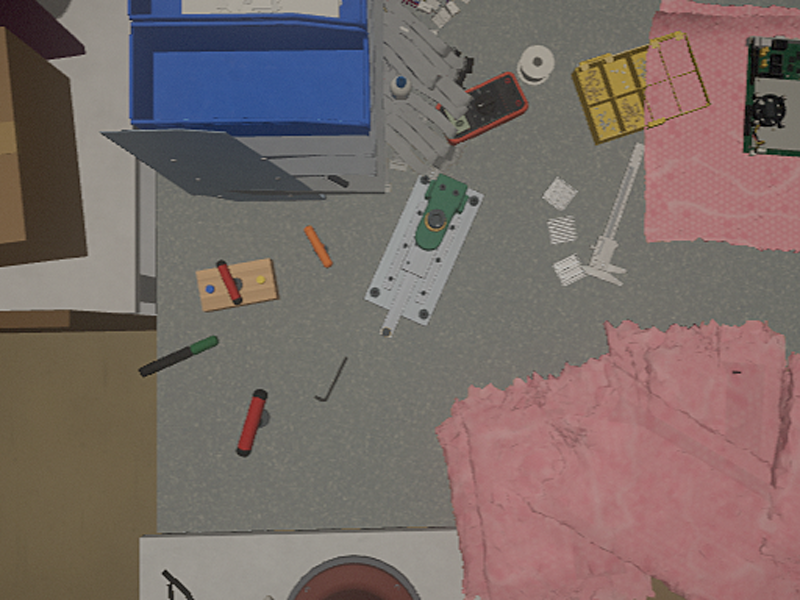

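The scene view shows the red driver in the stand and the fixture right of it. In the enlarged top view, the driver handle runs (221,263)-(238,302), the stand centre is (237,285), the screw (436,221), and the peg (386,331). The heat sinks are at about (565,230).

```bash
cat > h.py <<'E'
import numpy as np,cv2
from scipy.spatial.transform import Rotation as Ro
from station import ctrl,get_image,camera_model
def ray(n,u,v,pose=None):
    m=camera_model(n);f=192/np.tan(np.radians(m['vertical_fov']/2))
    d=np.array([u-m['cx'],v-m['cy']])
    if n!='wrist':
        R,t=np.array(m['R']),np.array(m['t']);return -R.T@t,R.T@np.array([*(d/f),1])
    r=np.hypot(*d);th=r/f;c=np.array([*(d/max(r,1e-9)*np.sin(th)),np.cos(th)])
    H=np.array(m['hand_eye']);p,rv=pose;W=Ro.from_rotvec(rv).as_matrix()
    return W@H[:3,3]+p,W@H[:3,:3]@c
def at(n,u,v,z,pose=None):
    o,d=ray(n,u,v,pose);return o+d*(z-o[2])/d[2]
def px(X,pose):
    m=camera_model('wrist');f=192/np.tan(np.radians(m['vertical_fov']/2))
    H=np.array(m['hand_eye']);p,rv=pose;W=Ro.from_rotvec(rv).as_matrix()
    c=H[:3,:3].T@(W.T@(np.array(X)-p)-H[:3,3]);th=np.arccos(c[2]/np.linalg.norm(c));s=c[:2]/np.hypot(*c[:2])
    return np.array([m['cx'],m['cy']])+f*th*s
def down(yaw):  # tool y axis at world angle yaw, pointing down
    y=np.array([np.cos(yaw),np.sin(yaw),0]);z=np.array([0,0,-1.]);return np.c_[np.cross(y,z),y,z]
def go(target,R):  # shift in current tool axes mm, turn
    o=ctrl.get_obs();W=Ro.from_rotvec(o['tool_rot']).as_matrix()
    print('shift',np.round(W.T@(np.array(target)-o['tool_pos'])*1000,1),'turn',np.round(Ro.from_matrix(W.T@R).as_rotvec(),3))
E
python3 - <<'E'
from h import *
k=1.5625
for n,u,v,z in[('h1',221,263,.098),('h2',238,302,.098),('stand',237,285,.04),('screw',436,221,.111),('peg',386,331,.046),('plate far',432,173,.012),('s1',560,193,.019),('s2',562,230,.019),('s3',568,270,.019),('bit1',210,289,.049),('bit2',261,280,.049)]:
    print(n,at('top',u/k,v/k,z).round(4))
o=ctrl.get_obs();print(Ro.from_rotvec(o['tool_rot']).as_matrix().round(3))
E
```

```text
h1 [0.5773 0.1801 0.098 ]
h2 [0.5188 0.1554 0.098 ]
stand [0.5477 0.168  0.04  ]
screw [ 0.6331 -0.1407  0.111 ]
peg [ 0.4715 -0.0632  0.046 ]
plate far [ 0.7251 -0.1419  0.012 ]
s1 [ 0.6881 -0.3472  0.019 ]
s2 [ 0.6282 -0.3487  0.019 ]
s3 [ 0.5636 -0.3565  0.019 ]
bit1 [0.5417 0.2079 0.049 ]
bit2 [0.5542 0.1291 0.049 ]
[[-0.968  0.249 -0.001]
 [ 0.249  0.968 -0.002]
 [ 0.    -0.002 -1.   ]]
```

Run:
```python
from h import *
go([.552,-.102,.25],down(np.radians(-25.6)))
```

```text
shift [-560.1 -585.7  -18.8] turn [-2.000e-03  1.000e-03  1.766e+00]
```

```bash
python3 -m crank '[[-28,-29.3,-0.9,0,0,0,1],[-28,-29.3,-0.9,0,0,0,1],[-28,-29.3,-0.9,0,0,0,1],[-28,-29.3,-0.9,0,0,0,1],[-28,-29.3,-0.9,0,0,0,1],[-28,-29.3,-0.9,0,0,0,1],[-28,-29.3,-0.9,0,0,0,1],[-28,-29.3,-0.9,0,0,0,1],[-28,-29.3,-0.9,0,0,0,1],[-28,-29.3,-0.9,0,0,0,1]]'
python3 -m crank '[[-28,-29.3,-0.9,0,0,0,1],[-28,-29.3,-0.9,0,0,0,1],[-28,-29.3,-0.9,0,0,0,1],[-28,-29.3,-0.9,0,0,0,1],[-28,-29.3,-0.9,0,0,0,1],[-28,-29.3,-0.9,0,0,0,1],[-28,-29.3,-0.9,0,0,0,1],[-28,-29.3,-0.9,0,0,0,1],[-28,-29.3,-0.9,0,0,0,1],[-28,-29.3,-0.9,0,0,0,1]]'
python3 -m crank '[[0,0,0,0,0,0.118,1],[0,0,0,0,0,0.118,1],[0,0,0,0,0,0.118,1],[0,0,0,0,0,0.118,1],[0,0,0,0,0,0.118,1],[0,0,0,0,0,0.118,1],[0,0,0,0,0,0.118,1],[0,0,0,0,0,0.118,1],[0,0,0,0,0,0.118,1],[0,0,0,0,0,0.118,1]]'
python3 -m crank '[[0,0,0,0,0,0.118,1],[0,0,0,0,0,0.118,1],[0,0,0,0,0,0.118,1],[0,0,0,0,0,0.118,1],[0,0,0,0,0,0.118,1],[0,0,0,0,0,0,1],[0,0,0,0,0,0,1],[0,0,0,0,0,0,1],[0,0,0,0,0,0,1],[0,0,0,0,0,0,1]]'
python3 - <<'E'
from h import *
o=ctrl.get_obs();im=get_image('wrist');np.save('w1.npy',im);print(o['t'],o['tool_pos'].tolist(),o['tool_rot'].tolist(),o['q'],o['contact_force'])
cv2.imwrite('pics/w1.png',cv2.resize(im[:,:,::-1],(800,600),interpolation=cv2.INTER_CUBIC))
E
```

```text
t: 0.93
tool_pos: [0.3541, 0.2499, 0.24]
tool_rot: [0.394, 3.117, -0.0]
contact_force: [0.7, 0.5, 0.3]
opening: 0.0855
grip_force: 0.0
t: 1.77
tool_pos: [0.5524, -0.1038, 0.2487]
tool_rot: [-0.395, -3.116, -0.0]
contact_force: [1.2, 1.0, 0.3]
opening: 0.0852
grip_force: 0.0
t: 2.6
tool_pos: [0.5517, -0.1017, 0.2487]
tool_rot: [-2.068, -2.363, 0.001]
contact_force: [1.1, 0.3, 0.1]
opening: 0.0853
grip_force: 0.0
t: 3.43
tool_pos: [0.552, -0.1018, 0.2492]
tool_rot: [-2.661, -1.67, 0.0]
contact_force: [1.1, -0.1, 0.1]
opening: 0.085
grip_force: 0.0
3.4333 [0.5520056279335773, -0.10177196001978828, 0.24922790473593529] [-2.660916335799307, -1.6699127182333084, 0.00018522942766170046] [-3.14880470e-01 -1.09062528e-01  1.74158178e+00 -3.75645980e-05
  1.50921252e+00  1.35026846e-01] [ 1.10651284 -0.14853484  0.14447859]
```

View pics/w1.png

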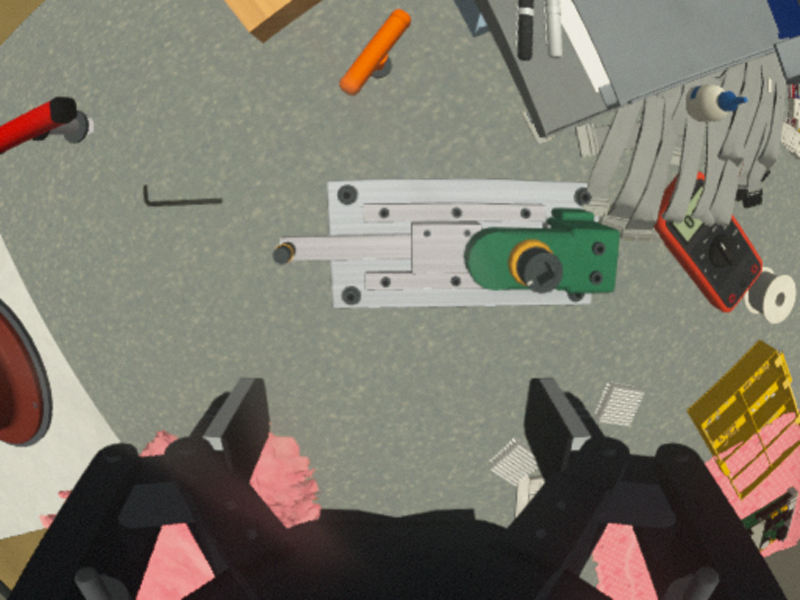

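Wrist view: fixture lies level in the picture, peg top near (287,251), screw head near (544,270). I need enlarged crops of these.

Run:
```python
from h import *
im=np.load('w1.npy')[:,:,::-1]
a=cv2.resize(im[145:205,165:235],(700,600),interpolation=cv2.INTER_CUBIC)[:, :400]
b=cv2.resize(im[150:195,325:365],(400,450),interpolation=cv2.INTER_CUBIC)
c=np.zeros((600,800,3),np.uint8);c[:,:400]=a;c[:450,400:]=b
cv2.imwrite('pics/c1.png',c)
```

```text
(no output)
```

View pics/c1.png

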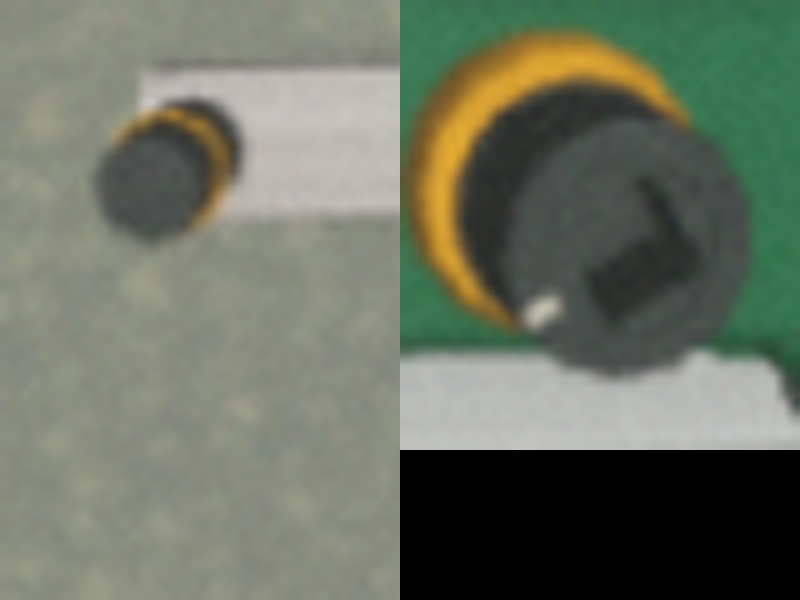

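Run:
```python
from h import *
P=(np.array([0.5520056,-0.1017720,0.2492279]),np.array([-2.6609163,-1.6699127,0.000185]))
peg=at('wrist',180.3,163.2,.046,P);s=at('wrist',348,174.8,.110,P);m=at('wrist',339.3,181.1,.110,P)
a=at('wrist',333/1.5625,181/1.5625,.012,P);b=at('wrist',586/1.5625,183/1.5625,.012,P)
yb=np.arctan2(*(b-a)[1::-1]);yp=np.arctan2(*(s-peg)[1::-1]);ym=np.arctan2(*(m-s)[1::-1])
print(peg,s,np.linalg.norm((s-peg)[:2]),np.linalg.norm((m-s)[:2]),'yaws',np.degrees([yb,yp,ym]),'theta',(yp-ym)%(2*np.pi))
c,si=np.cos(yp),np.sin(yp)
go([peg[0],peg[1],.10],down(yp));go([peg[0],peg[1],.024],down(yp))
```

```text
[ 0.47161666 -0.06153566  0.046     ] [ 0.63827336 -0.13950286  0.11      ] 0.18399276927340225 0.011006888358666133 yaws [ -24.85559803  -25.07165798 -168.49646227] theta 2.5032350638591927
shift [  1.2 -89.9 149.3] turn [-0.     0.    -0.013]
shift [  1.2 -89.9 225.3] turn [-0.     0.    -0.013]
```

```bash
python3 -m crank '[[0.4,-30,0,0,0,0,1],[0.4,-30,0,0,0,0,1],[0.4,-30,0,0,0,0,1],[0,0,38,0,0,0,1],[0,0,38,0,0,0,1],[0,0,38,0,0,0,1],[0,0,38,0,0,0,1],[0,0,38,0,0,0,1],[0,0,25,0,0,0,1],[0,0,10,0,0,0,1]]'
python3 -m crank '[[0,0,0,0,0,0,1],[0,0,0,0,0,0,-1],[0,0,0,0,0,0,-1],[0,0,0,0,0,0,-1],[0,0,0,0,0,0,-1],[0,0,0,0,0,0,-1],[0,0,0,0,0,0,-1],[0,0,0,0,0,0,-1],[0,0,0,0,0,0,-1],[0,0,0,0,0,0,-1]]' 30
```

```text
t: 4.32
tool_pos: [0.4681, -0.0605, 0.0198]
tool_rot: [-2.656, -1.666, 0.008]
contact_force: [-1.1, 0.8, 0.2]
opening: 0.0852
grip_force: 0.0
t: 5.15
tool_pos: [0.4719, -0.0615, 0.0248]
tool_rot: [2.661, 1.668, 0.001]
contact_force: [-1.1, 1.8, 3.9]
opening: 0.0124
grip_force: 29.8
```

```bash
python3 -m crank '[[0,8,0,0,0,0,-1],[0,10,0,0,0,0,-1],[0,10,0,0,0,0,-1],[0,10,0,0,0,0,-1],[0,6,0,0,0,0,-1],[0,2,0,0,0,0,-1],[0,1,0,0,0,0,-1],[0,1,0,0,0,0,-1],[0,1,0,0,0,0,-1],[0,1,0,0,0,0,-1]]'
python3 -m crank '[[0,1,0,0,0,0,-1],[0,1,0,0,0,0,-1],[0,1,0,0,0,0,-1],[0,1,0,0,0,0,-1],[0,1,0,0,0,0,-1],[0,0,0,0,0,0,-1],[0,0,0,0,0,0,-1],[0,0,0,0,0,0,-1],[0,0,0,0,0,0,-1],[0,0,0,0,0,0,-1]]'
```

```text
t: 5.98
tool_pos: [0.5143, -0.0819, 0.0249]
tool_rot: [-2.656, -1.665, 0.007]
contact_force: [-12.9, 5.7, 15.2]
opening: 0.0127
grip_force: 31.3
t: 6.82
tool_pos: [0.5192, -0.0842, 0.025]
tool_rot: [-2.657, -1.666, 0.006]
contact_force: [-10.9, 5.5, 14.2]
opening: 0.0126
grip_force: 31.1
```

```bash
python3 -m crank '[[0,1,0,0,0,0,-1],[0,1,0,0,0,0,-1],[0,1,0,0,0,0,-1],[0,1,0,0,0,0,-1],[0,0,0,0,0,0,-1],[0,0,0,0,0,0,-1],[0,0,0,0,0,0,-1],[0,0,0,0,0,0,-1],[0,0,0,0,0,0,-1],[0,0,0,0,0,0,-1]]'
python3 - <<'E'
from h import *
o=ctrl.get_obs();print(o['tool_pos'],o['contact_force']);im=get_image('wrist');np.save('w2.npy',im);P=(o['tool_pos'],o['tool_rot'])
print(Ro.from_rotvec(o['tool_rot']).as_matrix()[:,1])
cv2.imwrite('pics/w2.png',cv2.resize(im[:,:,::-1],(800,600),interpolation=cv2.INTER_CUBIC))
E
```

```text
t: 7.65
tool_pos: [0.5213, -0.0852, 0.0249]
tool_rot: [-2.654, -1.664, 0.01]
contact_force: [-16.7, 8.1, 20.0]
opening: 0.0123
grip_force: 31.9
[ 0.52131219 -0.08521648  0.02490279] [-16.71769116   8.06198041  19.99150798]
[ 0.90014104 -0.43545002 -0.01137485]
```

View pics/w2.png

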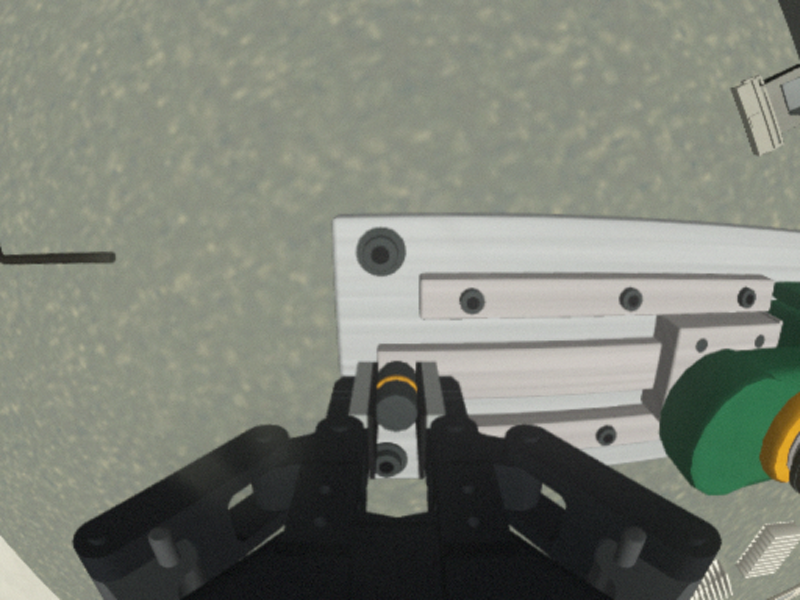

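The peg is held between the pads at (397,395), and the block's front is just entering under the green arm, so it is at or near home. I'll ease the tip off the tongue and push again to confirm.

```bash
python3 -m crank '[[0,0,-1,0,0,0,-1],[0,0,-1,0,0,0,-1],[0,0,0,0,0,0,-1],[0,0,0,0,0,0,-1],[0,0,0,0,0,0,-1],[0,0,0,0,0,0,-1],[0,0,0,0,0,0,-1],[0,0,0,0,0,0,-1],[0,0,0,0,0,0,-1],[0,0,0,0,0,0,-1]]'
python3 - <<'E'
from h import *
o=ctrl.get_obs();print(o['tool_pos'],o['contact_force'])
E
python3 -m crank '[[0,1,0,0,0,0,-1],[0,1,0,0,0,0,-1],[0,1,0,0,0,0,-1],[0,0,0,0,0,0,-1],[0,0,0,0,0,0,-1],[0,0,0,0,0,0,-1],[0,0,0,0,0,0,-1],[0,0,0,0,0,0,-1],[0,0,0,0,0,0,-1],[0,0,0,0,0,0,-1]]'
python3 - <<'E'
from h import *
o=ctrl.get_obs();print(o['tool_pos'],o['contact_force'])
E
```

```text
t: 8.53
tool_pos: [0.5213, -0.0852, 0.025]
tool_rot: [-2.655, -1.664, 0.009]
contact_force: [-9.8, 6.7, 7.2]
opening: 0.013
grip_force: 30.6
[ 0.52125155 -0.085245    0.02502314] [-9.75800831  6.74531267  7.21808659]
t: 9.37
tool_pos: [0.5213, -0.0853, 0.0249]
tool_rot: [-2.649, -1.661, 0.016]
contact_force: [-20.6, 9.4, 16.1]
opening: 0.0129
grip_force: 32.2
[ 0.52131964 -0.08530764  0.02494483] [-20.59248374   9.38159591  16.07573418]
```

Block is home: no further motion against rising force. Now I'll relieve the push, release it, then rise and turn towards the driver.

```bash
python3 -m crank '[[0,-2,0,0,0,0,-1],[0,-2,0,0,0,0,-1],[0,-2,0,0,0,0,-1],[0,0,0,0,0,0,1],[0,0,0,0,0,0,1],[0,0,0,0,0,0,1],[0,0,0,0,0,0,1],[0,0,-20,0,0,0,1],[0,0,-30,0,0,0,1],[0,0,-30,0,0,0,1]]'
python3 -m crank '[[0,0,-30,0,0,-0.12,1],[0,0,-30,0,0,-0.12,1],[0,0,-30,0,0,-0.12,1],[0,0,-30,0,0,-0.12,1],[0,0,-20,0,0,-0.12,1],[0,0,0,0,0,-0.12,1],[0,0,0,0,0,-0.12,1],[0,0,0,0,0,-0.12,1],[0,0,0,0,0,-0.12,1],[0,0,0,0,0,-0.12,1]]'
python3 -m crank '[[0,0,0,0,0,-0.12,1],[0,0,0,0,0,-0.12,1],[0,0,0,0,0,-0.12,1],[0,0,0,0,0,-0.12,1],[0,0,0,0,0,-0.12,1],[0,0,0,0,0,-0.12,1],[0,0,0,0,0,-0.12,1],[0,0,0,0,0,-0.12,1],[0,0,0,0,0,-0.12,1],[0,0,0,0,0,-0.12,1]]'
python3 - <<'E'
from h import *
go([.548,.168,.21],down(np.radians(112.9)))
E
```

```text
t: 10.2
tool_pos: [0.521, -0.0857, 0.106]
tool_rot: [-2.66, -1.667, 0.003]
contact_force: [0.1, 0.4, 0.0]
opening: 0.0856
grip_force: 0.0
t: 11.03
tool_pos: [0.5221, -0.086, 0.2464]
tool_rot: [1.246, 2.883, -0.0]
contact_force: [1.1, -1.4, -0.4]
opening: 0.0854
grip_force: 0.0
t: 11.87
tool_pos: [0.5221, -0.086, 0.2463]
tool_rot: [-0.599, 3.084, -0.0]
contact_force: [0.8, -0.4, 0.6]
opening: 0.0852
grip_force: 0.0
shift [-119.2  225.8   36.3] turn [-0.    -0.    -0.016]
```

```bash
python3 -m crank '[[-17,32.3,5,0,0,0,1],[-17,32.3,5,0,0,0,1],[-17,32.3,5,0,0,0,1],[-17,32.3,5,0,0,0,1],[-17,32.3,5,0,0,0,1],[-17,32.3,5,0,0,0,1],[-17,32.3,5,0,0,0,1],[0,0,0,0,0,0,1],[0,0,0,0,0,0,1],[0,0,0,0,0,0,1]]'
python3 - <<'E'
from h import *
o=ctrl.get_obs();im=get_image('wrist');np.save('w3.npy',im);P=(o['tool_pos'],o['tool_rot']);np.save('p3.npy',P)
u=px([.548,.168,.09],P);print(u,o['tool_pos'])
x,y=int(u[0])-80,int(u[1])-60;print(x,y)
cv2.imwrite('pics/w3.png',cv2.resize(im[max(y,0):y+120,x:x+160,::-1],None,fx=5,fy=5,interpolation=cv2.INTER_CUBIC))
E
```

```text
t: 12.7
tool_pos: [0.5491, 0.1679, 0.2112]
tool_rot: [0.591, -3.085, 0.001]
contact_force: [0.1, 0.3, 0.7]
opening: 0.0853
grip_force: 0.0
[254.46710195 185.37418732] [0.54913583 0.16793529 0.2112358 ]
174 125
```

View pics/w3.png

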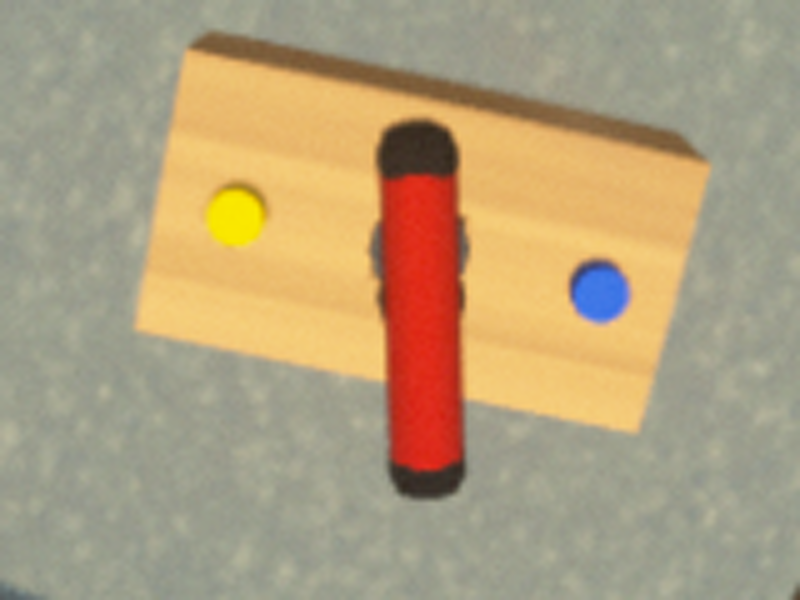

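Crop: handle ends at (419,120) and (428,498), grey collar behind it at (420,245), bits at (236,215) and (601,292).

Run:
```python
from h import *
P=tuple(np.load('p3.npy'))
f=lambda u,v,z:at('wrist',174+u/5,125+v/5,z,P)
a=f(419,122,.092);b=f(428,496,.092);c=(a+b)/2;d=a-b
yaw=np.arctan2(d[1],d[0]);print(a,b,c,np.linalg.norm(d),np.degrees(yaw), (f(236,215,.049)+f(601,292,.049))/2)
go([c[0],c[1],.071],down(yaw+np.pi/2))
```

```text
[0.51546326 0.15818859 0.092     ] [0.58158497 0.18670169 0.092     ] [0.54852412 0.17244514 0.092     ] 0.072007489081635 -156.67326000224358 [0.54779905 0.17210059 0.049     ]
shift [ -1.2   5.  140.4] turn [0.000e+00 1.000e-03 3.112e+00]
```

```bash
python3 -m crank '[[-1.2,5,0,0,0,-0.03,1],[0,0,30,0,0,0,1],[0,0,35,0,0,0,1],[0,0,35,0,0,0,1],[0,0,25,0,0,0,1],[0,0,12,0,0,0,1],[0,0,3,0,0,0,1],[0,0,0,0,0,0,1],[0,0,0,0,0,0,-1],[0,0,0,0,0,0,-1]]' 40
python3 -m crank '[[0,0,0,0,0,0,-1],[0,0,0,0,0,0,-1],[0,0,0,0,0,0,-1],[0,0,0,0,0,0,-1],[0,0,0,0,0,0,-1],[0,0,0,0,0,0,-1],[0,0,0,0,0,0,-1],[0,0,0,0,0,0,-1],[0,0,0,0,0,0,-1],[0,0,0,0,0,0,-1]]'
python3 - <<'E'
from h import *
go([.6383,-.1395,.25],down(np.radians(101.5)))
E
```

```text
t: 13.58
tool_pos: [0.5502, 0.1735, 0.074]
tool_rot: [-0.636, 3.072, -0.0]
contact_force: [-1.1, -0.9, 0.6]
opening: 0.064
grip_force: 0.0
t: 14.42
tool_pos: [0.5486, 0.1735, 0.0718]
tool_rot: [-0.637, 3.076, 0.0]
contact_force: [-1.9, 0.7, 4.7]
opening: 0.0133
grip_force: 45.0
shift [  41.8 -322.8 -178.2] turn [0.    0.001 0.207]
```

```bash
python3 -m crank '[[0,0,-10,0,0,0,-1],[0,0,-25,0,0,0,-1],[0,0,-35,0,0,0,-1],[0,0,-35,0,0,0,-1],[0,0,-25,0,0,0,-1],[0,0,-10,0,0,0,-1],[5,-20,0,0,0,0,-1],[5,-38,0,0,0,0,-1],[5,-38,0,0,0,0,-1],[5,-38,0,0,0,0,-1]]'
python3 -m crank '[[5,-38,0,0,0,0,-1],[5,-38,0,0,0,0,-1],[4,-38,0,0,0,0,-1],[4,-38,0,0,0,0,-1],[4,-37,0,0,0,0,-1],[0,0,0,0,0,0.1,-1],[0,0,0,0,0,0.107,-1],[0,0,0,0,0,0,-1],[0,0,0,0,0,0,-1],[0,0,0,0,0,0,-1]]'
python3 - <<'E'
from h import *
o=ctrl.get_obs();im=get_image('wrist');np.save('w4.npy',im);P=(o['tool_pos'],o['tool_rot']);np.save('p4.npy',P)
u=px([.6383,-.1395,.11],P);t=px(o['tool_pos']+[0,0,.0187-.066],P);print(u,t)
x,y=int((u[0]+t[0])/2)-66,int((u[1]+t[1])/2)-50;print(x,y)
cv2.imwrite('pics/w4.png',cv2.resize(im[max(y,0):y+100,x:x+133,::-1],None,fx=6,fy=6,interpolation=cv2.INTER_CUBIC))
go([.6383,-.1395,.19],down(np.radians(101.5)))
E
```

```text
t: 15.25
tool_pos: [0.5823, 0.0411, 0.2095]
tool_rot: [0.638, -3.073, -0.0]
contact_force: [0.3, 0.4, -1.3]
opening: 0.0129
grip_force: 44.2
t: 16.08
tool_pos: [0.6374, -0.1394, 0.2101]
tool_rot: [0.319, -3.124, -0.001]
contact_force: [-0.1, 0.1, -0.8]
opening: 0.0135
grip_force: 44.1
[253.88106369 194.43035163] [254.45212919 217.00402447]
188 155
shift [-0.6 -0.4 20.5] turn [ 0.    -0.001  0.003]
```

View pics/w4.png

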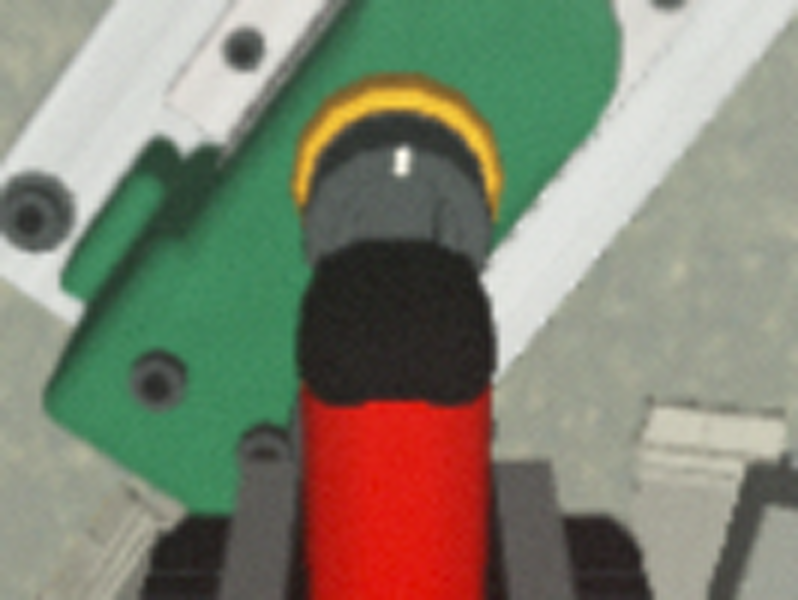

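The head's rim spans about x 303-495 with its front edge near y 146, the white mark at (402,160). The handle's end face spans y 240-400 and hides the socket.

Run:
```python
from h import *
P=tuple(np.load('p4.npy'));W=Ro.from_rotvec(P[1]).as_matrix()
cr=lambda X:((px(X,P)-[188,155])*6).round(0)
s=np.array([.6383,-.1395,.110]);
for k in((0,0),(14,0),(0,14),(0,-14),(11,0)):print(k,cr(s+W@[k[0]/1e3,k[1]/1e3,0]))
print('handle end lower/upper',[cr(P[0]+W@np.array([.035,0,z-.0187])) for z in(.009,-.009)],cr(P[0]+W@np.array([.035,.007,-.0187])),cr(P[0]+W@np.array([.035,-.007,-.0187])))
f=lambda u,v,z:W.T@(at('wrist',188+u/6,155+v/6,z,P)-P[0])*1000
m=f(402,160,.110);fr=f(400,145,.110);l=f(303,215,.110);r=f(495,215,.110);print('tool frame mm: mark',m,'front',fr,'l',l,'r',r,'s',W.T@(s-P[0])*1000)
```

```text
(0, 0) [395. 237.]
(14, 0) [395. 142.]
(0, 14) [493. 237.]
(0, -14) [297. 237.]
(11, 0) [395. 162.]
handle end lower/upper [array([402., 234.]), array([404., 316.])] [499. 272.] [307. 272.]
tool frame mm: mark [ 10.34944364   0.58170283 100.13151507] front [ 12.53590645   0.29672321 100.13492419] l [  2.2388426  -13.47786415 100.10720395] r [  2.24384039  13.82667634 100.12828243] s [ -0.98180444  -0.35361115 100.11198606]
```

```bash
python3 -m crank '[[-0.6,0.6,0,0,0,0.02,-1],[0,0,20,0,0,0,-1],[0,0,20,0,0,0,-1],[0,0,8,0,0,0,-1],[0,0,2,0,0,0,-1],[0,0,2,0,0,0,-1],[0,0,2,0,0,0,-1],[0,0,2,0,0,0,-1],[0,0,0,0,0,0,-1],[0,0,0,0,0,0,-1]]'
python3 -m crank '[[0,0,2,0,0,0,-1],[0,0,2,0,0,0,-1],[0,0,2,0,0,0,-1],[0,0,2,0,0,0,-1],[0,0,1,0,0,0,-1],[0,0,0,0,0,0,-1],[0,0,0,0,0,0,-1],[0,0,0,0,0,0,-1],[0,0,0,0,0,0,-1],[0,0,0,0,0,0,-1]]'
```

```text
t: 16.97
tool_pos: [0.6389, -0.1393, 0.1561]
tool_rot: [-0.284, 3.128, -0.001]
contact_force: [0.4, 0.7, -1.0]
opening: 0.0131
grip_force: 44.1
t: 17.8
tool_pos: [0.6385, -0.1391, 0.1464]
tool_rot: [-0.284, 3.129, 0.0]
contact_force: [0.4, 0.6, -0.6]
opening: 0.013
grip_force: 44.2
```

```bash
python3 -m crank '[[0,0,1,0,0,0,-1],[0,0,1,0,0,0,-1],[0,0,1,0,0,0,-1],[0,0,1,0,0,0,-1],[0,0,0.5,0,0,0,-1],[0,0,0,0,0,0,-1],[0,0,0,0,0,0,-1],[0,0,0,0,0,0,-1],[0,0,0,0,0,0,-1],[0,0,0,0,0,0,-1]]'
python3 -m crank '[[0,0,1,0,0,0,-1],[0,0,0.5,0,0,0,-1],[0,0,0.5,0,0,0,-1],[0,0,0,0,0,0,-1],[0,0,0,0,0,0,-1],[0,0,0,0,0,0,-1],[0,0,0,0,0,0,-1],[0,0,0,0,0,0,-1],[0,0,0,0,0,0,-1],[0,0,0,0,0,0,-1]]'
python3 - <<'E'
from h import *
o=ctrl.get_obs();print(o['q'],o['wrist_torque'],Ro.from_rotvec(o['tool_rot']).as_matrix()[:,1])
E
```

```text
t: 18.63
tool_pos: [0.6385, -0.1391, 0.1418]
tool_rot: [0.284, -3.129, -0.0]
contact_force: [0.0, -0.6, -1.2]
opening: 0.0131
grip_force: 44.2
t: 19.47
tool_pos: [0.6387, -0.1392, 0.1416]
tool_rot: [-0.284, 3.128, -0.001]
contact_force: [-3.9, 0.6, 5.5]
opening: 0.013
grip_force: 45.2
[-3.28338406e-01  1.85926722e-01  1.62137474e+00 -9.65234229e-05
  1.33360458e+00 -2.08039689e+00] [ 0.26466028  0.66692762 -0.03800378] [-1.80293344e-01  9.83612798e-01 -4.16863073e-04]
```

```bash
python3 -m crank '[[0,0,0.09,0,0,0.06,-1],[0,0,0.09,0,0,0.118,-1],[0,0,0.09,0,0,0.118,-1],[0,0,0.09,0,0,0.118,-1],[0,0,0.09,0,0,0.118,-1],[0,0,0.09,0,0,0.118,-1],[0,0,0.09,0,0,0.118,-1],[0,0,0.09,0,0,0.118,-1],[0,0,0.09,0,0,0.118,-1],[0,0,0.09,0,0,0.118,-1]]'
python3 - <<'E'
from h import *
o=ctrl.get_obs();print(o['q'][5],o['contact_force'],o['wrist_torque'])
E
python3 -m crank '[[0,0,0.09,0,0,0.118,-1],[0,0,0.09,0,0,0.118,-1],[0,0,0.09,0,0,0.118,-1],[0,0,0.09,0,0,0.118,-1],[0,0,0.09,0,0,0.118,-1],[0,0,0.09,0,0,0.118,-1],[0,0,0.09,0,0,0.118,-1],[0,0,0.09,0,0,0.118,-1],[0,0,0,0,0,0,-1],[0,0,0,0,0,0,-1]]'
python3 - <<'E'
from h import *
o=ctrl.get_obs();im=get_image('wrist');np.save('w5.npy',im);P=(o['tool_pos'],o['tool_rot']);np.save('p5.npy',P)
print(o['q'],o['wrist_torque'])
x,y=188,140
cv2.imwrite('pics/w5.png',cv2.resize(im[y:y+100,x:x+133,::-1],None,fx=6,fy=6,interpolation=cv2.INTER_CUBIC))
E
```

```text
t: 20.3
tool_pos: [0.6396, -0.1384, 0.1409]
tool_rot: [1.431, 2.795, 0.004]
contact_force: [-1.0, 3.7, 5.8]
opening: 0.0134
grip_force: 45.0
-0.9526749029942768 [-1.04960311  3.66239659  5.81551271] [0.70276151 0.06141338 0.0871043 ]
t: 21.13
tool_pos: [0.6404, -0.1384, 0.1402]
tool_rot: [2.537, 1.85, 0.007]
contact_force: [2.7, 5.2, 6.3]
opening: 0.0134
grip_force: 45.0
[-0.32748875  0.18786317  1.62167405  0.00258201  1.32755428 -0.01747681] [ 0.81673246 -0.59419446  0.01057126]
```

View pics/w5.png

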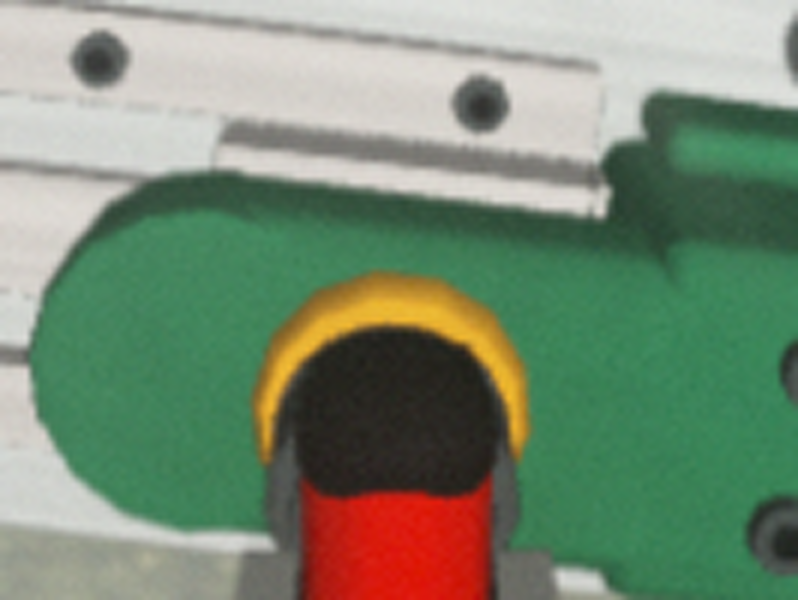

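The handle now hides the head, but the tool sank 1.4 mm at steady force, so the screw follows. Turning the rest.

```bash
python3 -m crank '[[0,0,0.09,0,0,0.114,-1],[0,0,0.09,0,0,0.114,-1],[0,0,0.09,0,0,0.114,-1],[0,0,0.09,0,0,0.114,-1],[0,0,0.09,0,0,0.114,-1],[0,0,0.09,0,0,0.114,-1],[0,0,0.09,0,0,0.114,-1],[0,0,0.09,0,0,0.114,-1],[0,0,0.09,0,0,0.114,-1],[0,0,0.09,0,0,0.114,-1]]'
python3 -m crank '[[0,0,0,0,0,0,-1],[0,0,0,0,0,0,-1],[0,0,0,0,0,0,1],[0,0,0,0,0,0,1],[0,0,0,0,0,0,1],[0,0,0,0,0,0,1],[0,0,0,0,0,0,1],[0,0,-10,0,0,0,1],[0,0,-30,0,0,0,1],[0,0,-30,0,0,0,1]]'
python3 - <<'E'
from h import *
o=ctrl.get_obs();print(o['q'])
c,s=np.cos(np.radians(-25)),np.sin(np.radians(-25))
go([.5213+.0*c,-.0853,.23],down(np.radians(-25)))
E
```

```text
t: 22.02
tool_pos: [0.6406, -0.1394, 0.1394]
tool_rot: [3.135, 0.18, 0.009]
contact_force: [3.3, 1.6, 4.8]
opening: 0.0135
grip_force: 45.0
t: 22.85
tool_pos: [0.6371, -0.1388, 0.2063]
tool_rot: [-3.135, -0.184, 0.007]
contact_force: [0.6, -0.8, 0.7]
opening: 0.0852
grip_force: 0.0
[-3.28417434e-01  1.34142206e-01  1.56800041e+00 -1.53515255e-04
  1.44404745e+00  1.12526912e+00]
shift [-108.9  -66.7  -23.1] turn [-0.004  0.003 -1.017]
```

```bash
python3 -m crank '[[0,0,-23,0,0,0,1],[-36,-22,0,0,0,0,1],[-36,-22,0,0,0,0,1],[-37,-23,0,0,0,0,1],[0,0,0,0,0,-0.113,1],[0,0,0,0,0,-0.113,1],[0,0,0,0,0,-0.113,1],[0,0,0,0,0,-0.113,1],[0,0,0,0,0,-0.113,1],[0,0,0,0,0,-0.113,1]]'
python3 -m crank '[[0,0,0,0,0,-0.113,1],[0,0,0,0,0,-0.113,1],[0,0,0,0,0,-0.113,1],[0,0,0,0,0,0,1],[0,0,0,0,0,0,1],[0,0,0,0,0,0,1],[0,0,0,0,0,0,1],[0,0,0,0,0,0,1],[0,0,0,0,0,0,1],[0,0,0,0,0,0,1]]'
python3 - <<'E'
from h import *
o=ctrl.get_obs();im=get_image('wrist');np.save('w6.npy',im);P=(o['tool_pos'],o['tool_rot']);np.save('p6.npy',P)
u=px([.6383,-.1395,.1076],P);x,y=int(u[0])-40,int(u[1])-30;print(u,x,y,o['tool_pos'])
cv2.imwrite('pics/w6.png',cv2.resize(im[y:y+60,x:x+80,::-1],None,fx=10,fy=10,interpolation=cv2.INTER_CUBIC))
s=np.array([.6383,-.1395,.1076])
for th in(4.5,5,5.5,6,6.5):
    a=np.radians(-25)-th;print(th,((px(s+.0115*np.array([np.cos(a),np.sin(a),0]),P)-[x,y])*10).round())
print(px([.5213,-.0853,.046],P))
c=P[0];go([.5213,-.0853,.026],down(np.radians(-25)))
E
```

```text
t: 23.68
tool_pos: [0.525, -0.0866, 0.2312]
tool_rot: [2.892, 1.224, 0.001]
contact_force: [0.4, 0.1, -0.3]
opening: 0.0852
grip_force: 0.0
t: 24.52
tool_pos: [0.5251, -0.0865, 0.2303]
tool_rot: [-2.65, -1.687, 0.0]
contact_force: [-2.0, -1.0, 0.1]
opening: 0.0857
grip_force: 0.0
[381.53175397 182.96372437] 341 152 [ 0.52508316 -0.08653429  0.23027917]
4.5 [396. 199.]
5 [447. 202.]
5.5 [487. 231.]
6 [506. 279.]
6.5 [501. 334.]
[251.13218208 167.76149508]
shift [ -0.5  -3.9 204.3] turn [-0.     0.    -0.001]
```

View pics/w6.png

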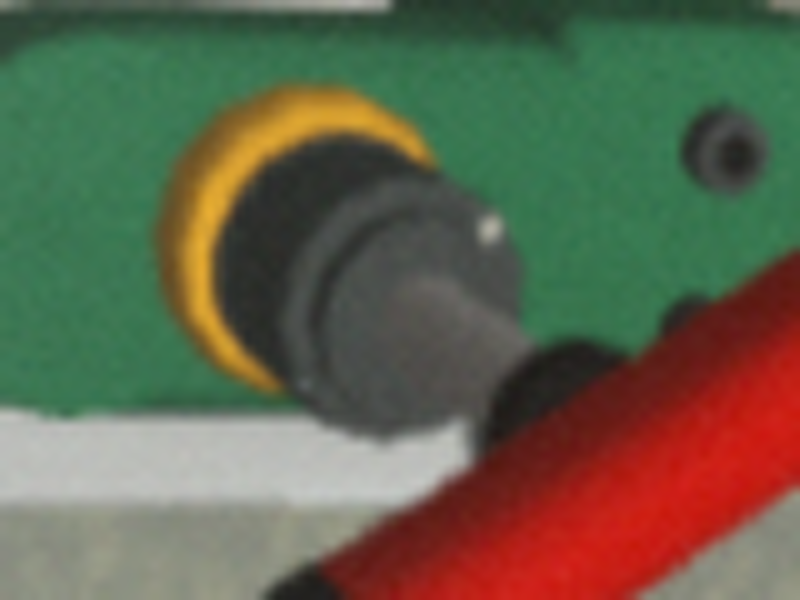

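White mark at (490,230), which matches 5.5 rad, and the driver stands seated. Now grip the peg and draw back.

```bash
python3 -m crank '[[-0.5,-3.9,30,0,0,0,1],[0,0,38,0,0,0,1],[0,0,38,0,0,0,1],[0,0,38,0,0,0,1],[0,0,30,0,0,0,1],[0,0,20,0,0,0,1],[0,0,9,0,0,0,1],[0,0,0,0,0,0,1],[0,0,0,0,0,0,-1],[0,0,0,0,0,0,-1]]' 35
python3 -m crank '[[0,0,0,0,0,0,-1],[0,0,0,0,0,0,-1],[0,0,0,0,0,0,-1],[0,0,0,0,0,0,-1],[0,0,0,0,0,0,-1],[0,0,0,0,0,0,-1],[0,0,0,0,0,0,-1],[0,0,0,0,0,0,-1],[0,-1,0,0,0,0,-1],[0,-2,0,0,0,0,-1]]'
python3 -m crank '[[0,-4,0,0,0,0,-1],[0,-5,0,0,0,0,-1],[0,-5,0,0,0,0,-1],[0,-5,0,0,0,0,-1],[0,-5,0,0,0,0,-1],[0,-5,0,0,0,0,-1],[0,-5,0,0,0,0,-1],[0,-5,0,0,0,0,-1],[0,-5,0,0,0,0,-1],[0,-5,0,0,0,0,-1]]'
```

```text
t: 25.4
tool_pos: [0.523, -0.0859, 0.0294]
tool_rot: [2.648, 1.686, 0.004]
contact_force: [0.4, -0.4, 0.5]
opening: 0.0638
grip_force: 0.0
t: 26.23
tool_pos: [0.5205, -0.0849, 0.0281]
tool_rot: [2.646, 1.685, 0.005]
contact_force: [5.0, -2.5, -0.9]
opening: 0.0124
grip_force: 34.1
t: 27.07
tool_pos: [0.4743, -0.0634, 0.0276]
tool_rot: [2.649, 1.686, 0.001]
contact_force: [3.8, -0.4, 0.7]
opening: 0.0126
grip_force: 34.3
```

```bash
python3 -m crank '[[0,0,0,0,0,0,-1],[0,0,0,0,0,0,-1],[0,0,0,0,0,0,1],[0,0,0,0,0,0,1],[0,0,0,0,0,0,1],[0,0,0,0,0,0,1],[0,0,0,0,0,0,1],[0,0,0,0,0,0,1],[0,0,-15,0,0,0,1],[0,0,-30,0,0,0,1]]'
python3 -m crank '[[0,0,-35,0,0,0,1],[0,0,-35,0,0,0,1],[0,0,-35,0,0,0,1],[0,0,-35,0,0,0,1],[0,0,-20,0,0,0,1],[0,0,0,0,0,0,1],[0,0,0,0,0,0,1],[0,0,0,0,0,0,1],[0,0,0,0,0,0,1],[0,0,0,0,0,0,1]]'
python3 - <<'E'
from h import *
im=get_image('wrist')
cv2.imwrite('pics/w7.png',cv2.resize(im[:,:,::-1],(800,600),interpolation=cv2.INTER_CUBIC))
E
```

```text
t: 27.9
tool_pos: [0.4707, -0.0623, 0.0686]
tool_rot: [-2.644, -1.683, 0.01]
contact_force: [0.1, 0.4, -1.9]
opening: 0.0853
grip_force: 0.0
t: 28.73
tool_pos: [0.4733, -0.0631, 0.2302]
tool_rot: [-2.648, -1.686, 0.004]
contact_force: [1.2, 0.5, 0.4]
opening: 0.0853
grip_force: 0.0
```

View pics/w7.png

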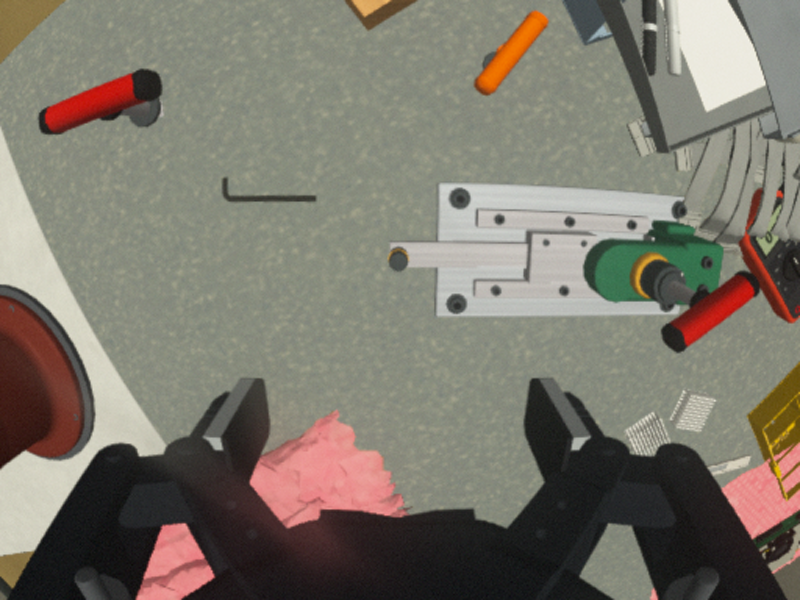

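The block is drawn back with its peg at (398,258) and lies in the channel, and the driver stands in the screw near (690,290). The gripper is clear, so I'm handing in.

```bash
python3 -c "from station import ctrl;print(ctrl.finish_job())"
```

```text
the job is handed in; nothing more can be done
None
```

I handed the job in at about 29 s: block pushed home, screw set to about 5.5 rad (read from its index mark), block drawn back about 52 mm and still in its channel, driver left standing in the screw, heat sinks untouched.

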